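Start the phone test: rocker, yellow, green

TASK

Start the test of the phone that lies in the grey tester, by pressing its controls in this order: first push the rocker over so that its end with the white line is fully down, then press the yellow button all the way down (it stays down), and last press the green button all the way down and let it spring back. Do not press the red button, and press nothing before its turn. Leave the phone, the white jar, the black tape roll and the solder spool where they are, and pick nothing up.

Things in the scene. Friction and masses are not known exactly. Their poses are not given: they have to be found in the camera images.
- tester: Fixed grey console 116 x 286 x 40 mm (x, y, z), aluminium top; on its far side a black phone nest 12 mm high, out to x = 160 mm. Origin: centre of the console's underside, on the table; x away from the robot over the nest, z up. Four controls in a row on top, 65 mm apart, at x = 0, y = +-32.5 and +-97.5 mm, in an order that changes each run; none higher than 70 mm above the table.
- rocker (a joint): Black paddle rocker, 64 (along the tester's x) x 34 x 8 mm, on a grey bezel; a white line crosses its end nearest the robot, the on end. Pivot at its middle, 54 mm above the table (paddle's underside). Value in rad: at most 0.05 at the start, on end up; 0.36 with the on end fully down; on above 0.31. Friction only, about 0.7 N at the on end, growing toward the pivot; stays where left.
- rocker_on_end (a point): Point on the rocker's top face, on its centre line, 22 mm from the pivot toward the white-line end: where to press. It moves with the rocker, from 66 mm above the table when off to 58 mm when on. Flat fingertips, which touch nearer the pivot at the end, go down to 60 mm.
- yellow_key (a joint): Yellow round latching button. Value in m: 0 up, 0.006 fully down; counts as down above 0.005. Moves against about 2.5 N of friction and stays where it is left.
- yellow_key_top (a point): Centre of the yellow button's top face: diameter 28 mm, in a black housing of diameter 44 mm whose top is 52 mm above the table. The face is 62 mm above the table when up, 56 mm when fully down; moves with the button.
- green_key (a joint): Green round spring button, springs back by itself. Value in m: 0 up, 0.006 fully down; counts as pressed above 0.005. Starts to move at 1.5 N, fully down at 5 N.
- green_key_top (a point): Centre of the green button's top face: diameter 28 mm, in a black housing of diameter 44 mm, 12 mm high. The face is 62 mm above the table when up, 56 mm when fully down; moves with the button.
- red_key (a joint): Red round spring button, same sizes and spring as the green one; not to be pressed. Value in m: 0 up, 0.006 fully down.
- red_key_top (a point): Centre of the red button's top face, 62 mm above the table.
- phone: Opened black phone body, 123 x 59 x 8 mm, loose, lying in the tester's nest behind the console; origin at the centre of its underside, 12 mm above the table; x axis along its length.
- jar: White jar with a blue and yellow band, diameter 43 mm, 36 mm high, loose on the table left of the phone nest; origin: centre of its underside.
- black_tape: Roll of black tape, 53 x 51 x 19 mm, loose on the table right of the phone nest; origin: centre of its underside.
- spool: Spool of solder with blue flanges, diameter 48 mm, 36 mm high, loose on the table right of the console; origin: centre of its underside.

How it is judged:
On the way, in this order (a step that is already met when the one before it is completed fails the run):
1. the rocker is pushed fully over to its white-line end (value of joint rocker above 0.31 rad), for 0.05 s.
2. then the yellow button is pressed all the way down (value of joint yellow_key above 0.005 m), for 0.05 s.
3. then the green button is pressed all the way down (value of joint green_key above 0.005 m), for 0.05 s.
At the end, for the whole second after the job is handed in: The rocker is on (above 0.31 rad), the yellow button is down (more than 5 mm of its 6 mm), the green and red buttons are up (within 1 mm), and the phone, jar, tape roll and spool lie still within 15 mm of where they began (value of joint rocker above 0.31 rad and value of joint yellow_key above 0.005 m and value of joint each of green_key, red_key below 0.001 m and distance of each of phone, jar, black_tape, spool from where it was at the start of the episode below 0.015 m and linear speed of each of phone, jar, black_tape, spool below 0.02 m/s); the robot touches nothing.
It fails at once if the red button is pressed (more than 2 mm) (value of joint red_key above 0.002 m).
It fails at once if the yellow button is pressed (more than 3 mm) while the rocker is not switched on (value of joint yellow_key above 0.003 m and not (value of joint rocker above 0.31 rad)).
It fails at once if the green button is pressed (more than 2 mm) while the rocker is not on or the yellow button is not down (value of joint green_key above 0.002 m and not (value of joint rocker above 0.31 rad and value of joint yellow_key above 0.005 m)).
It fails at once if the phone, jar, tape roll or spool is shifted by more than 15 mm (distance of any of phone, jar, black_tape, spool from where it was at the start of the episode above 0.015 m).
It fails at once if the phone, jar, tape roll or spool is picked up (raised by more than 12 mm) (height (world z) of phone above 0.024 m or height (world z) of any of jar, black_tape, spool above 0.012 m).
It also fails if it takes over 45 s, if anything falls off the work surface, if the arm or the gripper's body presses on something with over 40 N, if the wrist force passes 120 N, or if a joint passes its speed limit or range.

ROBOT

A 7-joint arm with a two-finger parallel gripper is mounted at the origin on a cart in front of the work surface, level with it; the furniture and walls round the work are solid. World frame = base frame: x ahead of the robot, y to its left, z up, the work surface at z = 0. Lengths are in m, angles in rad, forces in N, time in s.
With the tool pointing down it reaches from about 0.4 to 0.85 m from the base axis. Payload 10.4 kg.
Tool frame: the origin (TCP) lies on the centre line of the jaws, within the pads' length; the fingertips stand 22 mm ahead of it and the grasp point (between the pads) lies 3 mm ahead of it; z points along the fingers, y is the line along which they close (so a half turn about z gives the same grasp; the last joint's range is limited). The gripper opens to 87 mm and grips with 3 to 60 N. Pads are 19 mm wide; open, the fingers measure 117 mm over their backs; the gripper's body (75 mm by 190 mm) begins 51 mm behind the grasp point.
Start: joints at [-0.023, 0.332, -0.065, 1.46, 0.022, 1.35, -0.088], TCP at [0.625, 0, 0.245] pointing down, gripper open.
Joint ranges: [-2.6, 2.6], [-0.5, 2.12], [-1.47, 1.34], [0.16, 2.42], [-1.27, 4.41], [0.06, 2.06], [-2.6, 2.6]. Speed limits (rad/s): [2.22, 2.22, 2.79, 2.79, 3.14, 3.14, 3.14].

INTERFACE

Orientations are given as a unit quaternion [x, y, z, w].
In Python, from bench import r gives the robot as it stands.
- The arm moves only by the tool jog_arm, called after "Call:" by a JSON object that holds its "name" and its "arguments", one argument or row to a line. Schema: {"type":"object","properties":{"steps":{"type":"array","items":{"type":"array","items":{"type":"number"},"minItems":5,"maxItems":5},"minItems":1,"maxItems":12},"grip_force":{"type":"number"},"only":{"type":"string"},"quiet":{"type":"boolean"},"lines":{"type":"string"}},"required":["steps"],"additionalProperties":false}. steps is a list of rows, 1 to 12 of them, each of 5 numbers: dx, dy, dz in m, then a turn about the tool's z in rad, then the finger opening in m; each row is the pose to reach, as a shift and turn from the pose commanded when the call began, along the tool's axes at that moment; what a row does not reach only later rows make up. A row lasts 1/10 s, in which the tool goes at most 0.05 m and 0.15 rad, less where a joint would pass 70% of its speed; a pose out of reach is approached as far as the arm can. The fingers move at their own pace and stop on an object; grip_force is the grip in N (left out, the last holds). Time passes only in rows, so rows that do not move let the fingers close. The tool returns the time, the measured TCP pose, the force, the opening and the grip force at its end. only (a regular expression) keeps the lines of the reply that match it, lines (a string "A,B") keeps lines A to B, and quiet returns only ok. Input that does not fit is refused with a message, and nothing moves.
- r.read_state(): the state, without advancing time (a new reading comes with each control period).
- r.camera(name): name is "scene" or "side" or "wrist"; returns a dict with "img" (480x640x3 uint8, red, green, blue), "fx", "fy", "cx", "cy" (pixels), "k1" (the pictures are not rectified: a ray, as slopes to the right and down, at radius r is drawn at 1 + k1 r^2 times it, then the intrinsics apply), "pose" (4x4, takes a point from camera to world coordinates). Camera axes: x right, y down, z forward; pixel columns grow to the right and rows downward; lengths in m; the calibration is good to about 2 mm. A picture is of the moment at which its call begins. There is no depth.
- r.close_job(): hands the job in; it is judged then, once.
The state is a dict: "time": time; "joint_positions": joint angles; "joint_vel": joint speeds; "joint_torque": joint torques, N m; "ee_pos": TCP position; "eef_rot": TCP orientation; "ft_force": force on the tool from outside, world axes, zero at the start; "torque": the same for the moment, N m; "width": finger opening in m; "grip_force": force on a finger pad.
Only numpy, scipy, OpenCV 4.12 (cv2) and the standard library are available. Lean on these libraries where they do the work, as an engineer would, in place of code of your own. Each camera call takes 0.05 s, during which the arm holds its last target. There are 200 camera calls.

## Working session

There is one attempt and no reset: what is moved stays moved. The work goes in short steps, Python scripts to look and compute and a tool call to move; the robot and the scene stay as the last step left them, time stands still between calls to the robot, and variables do not carry over. Pictures are saved under pics/ and viewed, at most 10 in all, crops included, and the job is handed in when it is done.

```bash
mkdir -p pics; ls
```

Run:
```python
from bench import r
import cv2
for n in ("scene","wrist"):
    c=r.camera(n); cv2.imwrite(f"pics/{n}0.png",c["img"][:,:,::-1])
    print(n,[c[k] for k in("fx","fy","cx","cy","k1")],c["pose"])
s=r.read_state();print(s["time"],s["ee_pos"],s["eef_rot"],s["width"],s["ft_force"])
```

```text
bench.py
pics
scene [509.84282246267196, 509.84282246267196, 318.6614268026754, 245.11394863655823, -0.018660519710739478] [[-0.78092437 -0.3991921   0.48041939  0.05261501]
 [-0.62452946  0.48551126 -0.61175303  0.6179956 ]
 [ 0.01095796 -0.77776891 -0.6284548   0.70653092]
 [ 0.          0.          0.          1.        ]]
wrist [340.5784604797264, 340.5784604797264, 312.13001698360557, 238.11511894372865, -0.06357236000362755] [[ 9.99999093e-01 -8.37042244e-04 -1.05479097e-03  6.24305734e-01]
 [-1.11337313e-03 -9.54552238e-01 -2.98041582e-01  8.20554684e-02]
 [-7.57379687e-04  2.98042487e-01 -9.54552305e-01  3.84387705e-01]
 [ 0.00000000e+00  0.00000000e+00  0.00000000e+00  1.00000000e+00]]
0.1 [ 6.24675296e-01 -9.07244484e-06  2.43827725e-01] [ 7.07116473e-01  7.07096794e-01 -4.74223833e-04 -4.39335433e-04] 0.08700431895218828 [-0.3783071   0.21525751 -0.42280927]
```

View pics/scene0.png

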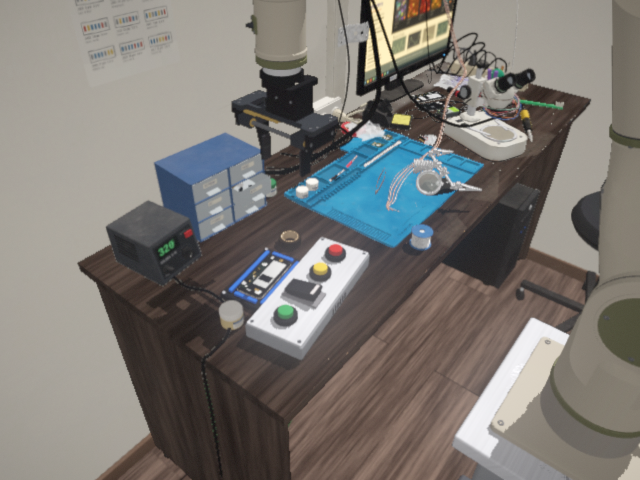

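View pics/wrist0.png

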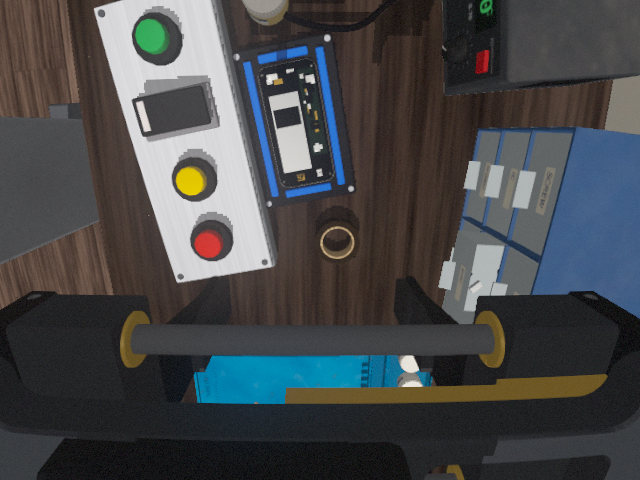

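In the wrist picture the order from the left (+y) is green (152,36), rocker (173,108; white line at its near end, about (142,115)), yellow (190,180) and red (209,243). Next I'll locate them from the colour blobs and fit the tester pose.

Create h.py:
```python
import numpy as np, cv2
from scipy.optimize import least_squares
from bench import r
Z=.062
def ray(c,uv,z):
    x=(np.array(uv)-[c["cx"],c["cy"]])/[c["fx"],c["fy"]]
    u=x.copy()
    for _ in range(9): u=x/(1+c["k1"]*(u@u))
    d=c["pose"][:3,:3]@[*u,1]; o=c["pose"][:3,3]
    return (o+d*(z-o[2])/d[2])[:2]
def blob(img,h0,h1,win=None):
    h=cv2.cvtColor(img,cv2.COLOR_RGB2HSV)
    m=cv2.inRange(h,(h0,150,70),(h1,255,255))
    if win:
        k=np.zeros_like(m);k[win[1]:win[3],win[0]:win[2]]=255;m&=k
    n,l,s,ce=cv2.connectedComponentsWithStats(m)
    i=1+np.argmax(s[1:,4]);return ce[i],s[i]
```

Run:
```python
from h import *
P={}
for n,win in (("wrist",(90,0,280,280)),("scene",(240,230,380,350))):
    c=r.camera(n)
    for k,a,b in (("green",50,85),("yellow",20,35),("red",0,8)):
        uv,s=blob(c["img"],a,b,win); p=ray(c,uv,Z);P[n,k]=p
        print(n,k,uv.round(1),s,p.round(4))
    if n=="wrist": print("white",ray(c,(142,115),.066),"mid",ray(c,(173,108),.06))
for n in("wrist","scene"):
    g,y,rd=[P[n,k] for k in("green","yellow","red")]
    print(n,np.linalg.norm(g-y),np.linalg.norm(y-rd),"ang",np.degrees(np.arctan2(*(g-rd)[::-1]))-90)
    u=(g-rd)/np.linalg.norm(g-rd); ctr=(g+y+rd)/3; yc=ctr-u*(97.5-32.5-97.5)/3e3
    xt=np.array([u[1],-u[0]])
    piv=yc+u*.0325
    print("fit tester",yc,"green",yc+u*.0975,"yellow",yc-u*.0325,"rockpt",piv-xt*.022,"red",yc-u*.0975)
```

```text
wrist green [150.   35.6] [136  19  29  35 777] [0.4838 0.1652]
wrist yellow [190.  180.7] [176 167  30  29 663] [0.5078 0.0387]
wrist red [207.4 244.5] [194 232  28  26 522] [ 0.5188 -0.0253]
white [0.4708384  0.09898751] mid [0.49771419 0.10473687]Traceback (most recent call last):
  File "<stdin>", line 6, in <module>
  File "h.py", line 17, in blob
    i=1+np.argmax(s[1:,4]);return ce[i],s[i]
        ~~~~~~~~~^^^^^^^^^
    return _wrapfunc(a, 'argmax', axis=axis, out=out, **kwds)
    return bound(*args, **kwds)
ValueError: attempt to get argmax of an empty sequence
```

```bash
sed -i 's/(h0,150,70)/(h0,110,60)/' h.py
```

Run:
```python
from h import *
P={}
for n,win in (("wrist",(90,0,280,280)),("scene",(240,230,380,350))):
    c=r.camera(n)
    for k,a,b in (("green",50,88),("yellow",18,38),("red",0,8)):
        try: uv,s=blob(c["img"],a,b,win)
        except ValueError: print(n,k,"none");continue
        p=ray(c,uv,Z);P[n,k]=p
        print(n,k,uv.round(1),s,p.round(4))
    if (n,"red") not in P or (n,"green") not in P: continue
    g,y,rd=[P[n,k] for k in("green","yellow","red")]
    print(n,np.linalg.norm(g-y),np.linalg.norm(y-rd),"ang",np.arctan2(*(g-rd)[::-1])-np.pi/2)
    u=(g-rd)/np.linalg.norm(g-rd); ctr=(g+y+rd)/3; yc=ctr+u*.0325/3
    xt=np.array([u[1],-u[0]])
    piv=yc+u*.0325
    print("fit tester",yc,"green",yc+u*.0975,"yellow",yc-u*.0325,"rockpt",piv-xt*.022,"red",yc-u*.0975)
```

```text
wrist green [151.1  36.3] [135  19  34  35 895] [0.4848 0.1647]
wrist yellow [190.4 180.3] [175 166  32  30 716] [0.5084 0.0391]
wrist red [207.9 243.7] [194 230  29  28 604] [ 0.5196 -0.0245]
wrist 0.127836718489726 0.06450914185852205 ang 0.18155538264546123
fit tester [0.50229996 0.0704382 ] green [0.4846954  0.16633569] yellow [0.50816815 0.03847237] rockpt [0.47479336 0.09843172] red [ 0.51990452 -0.0254593 ]
scene green [285.  309.9] [278 306  15   9 101] [0.4787 0.1676]
scene yellow [320.1 268.1] [313 263  15  11 126] [0.4996 0.0433]
scene red [335.5 248.1] [330 245  12   7  65] [ 0.5134 -0.0234]
scene 0.12599872462935569 0.06813202907748549 ang 0.18001597982613227
fit tester [0.49527805 0.07317261] green [0.47782113 0.16909709] yellow [0.50109702 0.04119778] rockpt [0.46781458 0.10120844] red [ 0.51273497 -0.02275187]
```

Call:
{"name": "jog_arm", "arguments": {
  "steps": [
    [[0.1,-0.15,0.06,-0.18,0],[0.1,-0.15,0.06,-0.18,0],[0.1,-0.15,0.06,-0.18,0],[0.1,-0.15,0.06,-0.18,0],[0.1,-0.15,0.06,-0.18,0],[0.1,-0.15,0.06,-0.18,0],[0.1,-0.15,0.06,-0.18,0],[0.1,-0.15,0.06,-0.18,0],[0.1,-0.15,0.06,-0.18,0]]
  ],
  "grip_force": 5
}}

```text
refused: steps[0]: the value is too long (schema: maxItems 5). Nothing was moved.
```

The call was refused and nothing moved: it wants a list of rows, each a list of 5 numbers. Same move again in that form.

Call:
{"name": "jog_arm", "arguments": {
  "steps": [
    [0.1,-0.15,0.06,-0.18,0],
    [0.1,-0.15,0.06,-0.18,0],
    [0.1,-0.15,0.06,-0.18,0],
    [0.1,-0.15,0.06,-0.18,0],
    [0.1,-0.15,0.06,-0.18,0],
    [0.1,-0.15,0.06,-0.18,0],
    [0.1,-0.15,0.06,-0.18,0],
    [0.1,-0.15,0.06,-0.18,0],
    [0.1,-0.15,0.06,-0.18,0]
  ],
  "grip_force": 5
}}

```text
time: 1.2
ee_pos: [0.4757, 0.0995, 0.1847]
eef_rot: [0.641, 0.767, 0.0, 0.0]
ft_force: [-0.1, -0.0, 0.3]
width: 0.0231
grip_force: 0.0
```

Run:
```python
from h import *
c=r.camera("wrist"); cv2.imwrite("pics/w1.png",c["img"][:,:,::-1])
for k,a,b in (("green",50,88),("yellow",18,38),("red",0,8)):
    try: uv,s=blob(c["img"],a,b); print(k,uv.round(1),s,ray(c,uv,Z).round(4))
    except ValueError: pass
s=r.read_state();print(s["ee_pos"],s["eef_rot"],s["ft_force"])
```

```text
green [337.9 157.1] [321 139  35  37 987] [0.4831 0.166 ]
yellow [335.2 393.2] [ 146  379  357   25 6398] [ 0.5246 -0.0502]
red [331.6 369.6] [319 356  30  27 573] [ 0.5158 -0.0237]
[0.47553147 0.09961916 0.18462502] [6.41043174e-01 7.67504814e-01 8.94790398e-05 3.77030541e-05] [0.49886475 0.02564555 0.66628408]
```

View pics/w1.png

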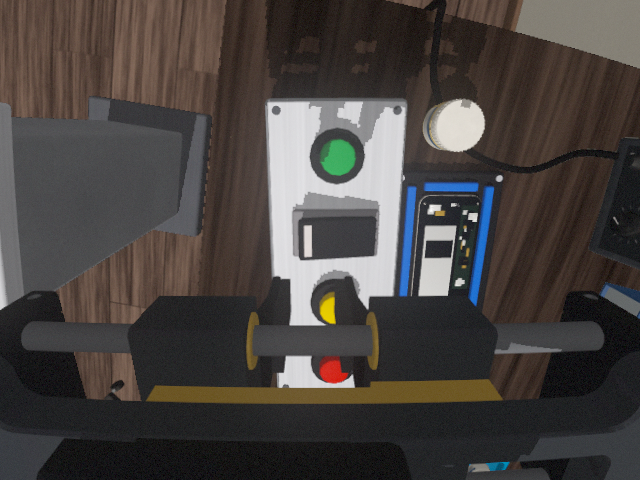

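The picture shows the tool square to the console: green at (338,157), the rocker at (337,235) with its white line at (308,240), the fingers nearly closed. Green's position agrees with the first measurement to 2 mm. I'll descend on the rocker's on end.

Call:
{"name": "jog_arm", "arguments": {
  "steps": [
    [-0.001,-0.0015,0.04,0,0],
    [-0.001,-0.0015,0.08,0,0],
    [-0.001,-0.0015,0.088,0,0],
    [-0.001,-0.0015,0.088,0,0],
    [-0.001,-0.0015,0.094,0,0],
    [-0.001,-0.0015,0.099,0,0],
    [-0.001,-0.0015,0.102,0,0],
    [-0.001,-0.0015,0.102,0,0]
  ]
}}

```text
time: 2.05
ee_pos: [0.4739, 0.0988, 0.0828]
eef_rot: [0.641, 0.768, 0.0, 0.0]
ft_force: [0.4, 0.8, 0.8]
width: 0.0004
grip_force: 0.0
```

Call:
{"name": "jog_arm", "arguments": {
  "steps": [
    [0,0,0.001,0,0],
    [0,0,0.0015,0,0],
    [0,0,0.002,0,0],
    [0,0,0.002,0,0]
  ]
}}

```text
time: 2.45
ee_pos: [0.4739, 0.0988, 0.0815]
eef_rot: [0.641, 0.768, 0.0, 0.0]
ft_force: [-5.9, -0.9, 10.8]
width: 0.0001
grip_force: 5.9
```

Run:
```python
from h import *
c=r.camera("scene"); cv2.imwrite("pics/s2.png",cv2.resize(c["img"][220:360,220:400,::-1],None,fx=4,fy=4,interpolation=2))
```

```text
(no output)
```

View pics/s2.png

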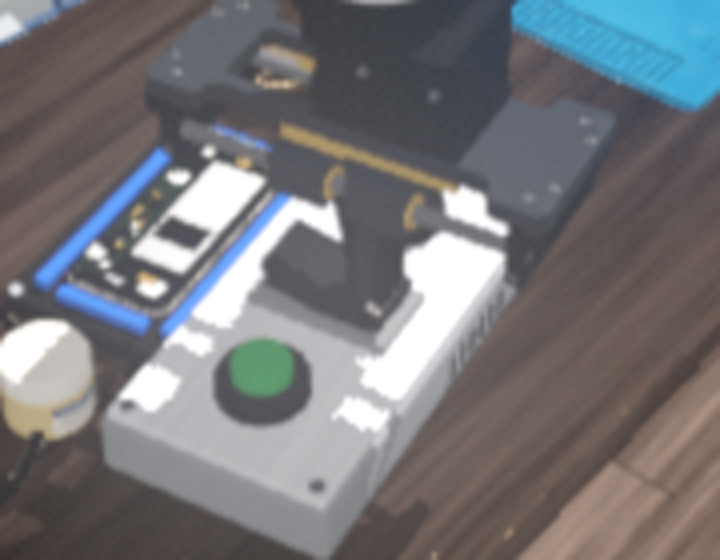

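The view shows the rocker tilted, its white-line end down under the fingertips, and the force rose to 10.8 N with the tips at 59.5 mm, so it is against its stop. Yellow is next.

Call:
{"name": "jog_arm", "arguments": {
  "steps": [
    [0,0,-0.028,0,0],
    [0,0,-0.03,0,0],
    [-0.04,0.014,-0.03,0,0],
    [-0.0655,0.0225,-0.03,0,0],
    [-0.0655,0.0225,-0.03,0,0],
    [-0.0655,0.0225,-0.01,0,0],
    [-0.0655,0.0225,-0.004,0,0],
    [-0.0655,0.0225,0,0,0],
    [-0.0655,0.0225,0.003,0,0],
    [-0.0655,0.0225,0.005,0,0],
    [-0.0655,0.0225,0.005,0,0]
  ]
}}

```text
time: 3.6
ee_pos: [0.5074, 0.0387, 0.0779]
eef_rot: [0.641, 0.768, -0.0, -0.0]
ft_force: [-14.7, -2.0, 27.5]
width: 0.0003
grip_force: 13.6
```

Call:
{"name": "jog_arm", "arguments": {
  "steps": [
    [0,0,-0.03,0,0],
    [0,0,-0.06,0,0],
    [0.045,0,-0.06,0,0],
    [0.09,0,-0.06,0,0],
    [0.13,0,-0.06,0,0],
    [0.13,0,-0.06,0,0],
    [0.13,0,-0.06,0,0]
  ]
}}

```text
time: 4.3
ee_pos: [0.4841, 0.1673, 0.1359]
eef_rot: [0.64, 0.769, 0.0, 0.0]
ft_force: [0.7, -0.5, 0.9]
width: 0.0003
grip_force: 0.0
```

Run:
```python
from h import *
c=r.camera("scene"); cv2.imwrite("pics/s3.png",cv2.resize(c["img"][220:360,220:400,::-1],None,fx=4,fy=4,interpolation=2))
c=r.camera("side"); cv2.imwrite("pics/side3.png",c["img"][:,:,::-1])
```

```text
(no output)
```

View pics/s3.png

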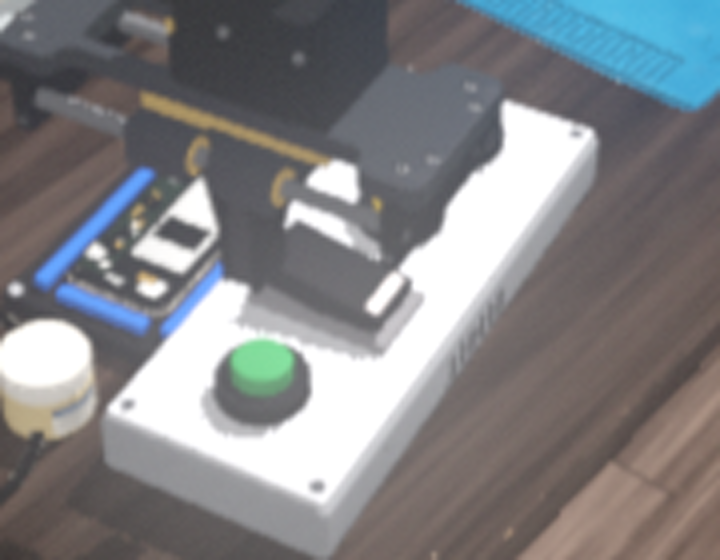

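View pics/side3.png

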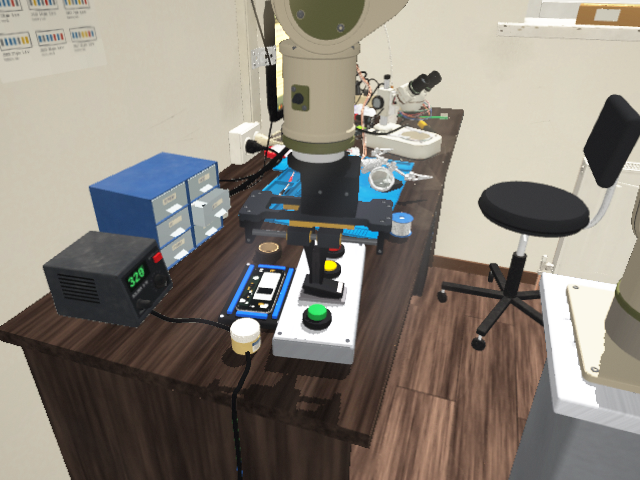

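The rocker stays on (white end down), and nothing else has moved. The tips are above green, clear of it. I'll press green and release it.

Call:
{"name": "jog_arm", "arguments": {
  "steps": [
    [0,-0.001,0.04,0,0],
    [0,-0.001,0.05,0,0],
    [0,-0.001,0.054,0,0],
    [0,-0.001,0.057,0,0],
    [0,-0.001,0.059,0,0],
    [0,-0.001,0.059,0,0],
    [0,-0.001,0.059,0,0]
  ]
}}

```text
time: 5.1
ee_pos: [0.4838, 0.1656, 0.0783]
eef_rot: [0.641, 0.768, 0.0, 0.0]
ft_force: [-6.1, -4.0, 13.5]
width: 0.0001
grip_force: 6.4
```

Call:
{"name": "jog_arm", "arguments": {
  "steps": [
    [0,0,-0.04,0,0],
    [0,0,-0.09,0,0],
    [-0.03,0.03,-0.13,0,0],
    [-0.08,0.07,-0.15,0,0],
    [-0.13,0.11,-0.15,0,0],
    [-0.17,0.14,-0.15,0,0],
    [-0.17,0.14,-0.15,0,0],
    [-0.17,0.14,-0.15,0,0]
  ]
}}

```text
time: 5.9
ee_pos: [0.6543, 0.0182, 0.2269]
eef_rot: [0.643, 0.766, -0.0, 0.001]
ft_force: [-0.8, -0.2, -0.1]
width: 0.0007
grip_force: 0.0
```

Run:
```python
from h import *
c=r.camera("wrist"); cv2.imwrite("pics/w4.png",c["img"][:,:,::-1])
```

```text
(no output)
```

View pics/w4.png

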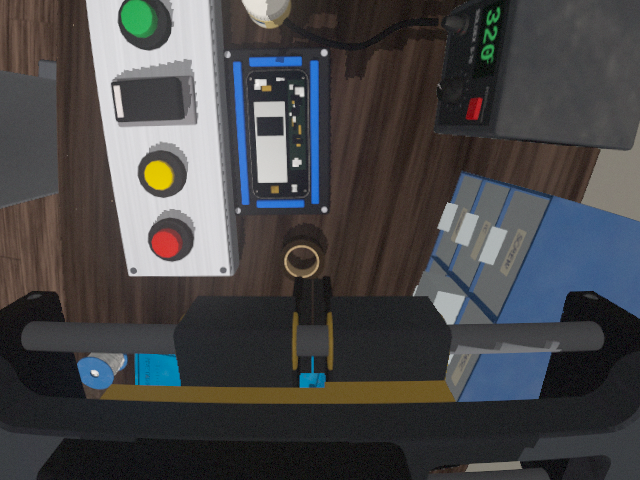

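The picture shows green back up at (139,20), the rocker's shadow now at its far end (on end down), yellow low in its housing at (160,174), and red untouched at (166,243). I'll part the fingers, let the arm settle and hand in.

Call:
{"name": "jog_arm", "arguments": {
  "steps": [
    [0,0,0,0,0.03],
    [0,0,0,0,0.03],
    [0,0,0,0,0.03],
    [0,0,0,0,0.03],
    [0,0,0,0,0.03]
  ]
}}

```text
time: 6.45
ee_pos: [0.6513, 0.0243, 0.2268]
eef_rot: [0.64, 0.768, 0.0, 0.0]
ft_force: [0.1, 0.9, 0.5]
width: 0.0278
grip_force: 0.0
```

```bash
python3 -c "
from bench import r
print(r.close_job())"
```

```text
the job is handed in; nothing more can be done
None
```

I pressed the rocker, yellow and green in that order, each against its stop; green sprang back, I did not press red, the pictures show nothing else moved, and the job was handed in at about 6.5 s without a verdict being returned.

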